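# Snap the clip lid onto the sugar caddy

## Task

Close the sugar caddy: take its lid by the wooden bar handle, set it squarely on the caddy and press it straight down until both clip arms have snapped under the rim and it lies flush, then let go. The caddy is thin china on soft feet, so press gently, only as hard as the clips need (never above 25 N), and do not disturb the teapot, saucer, cup or jug.

Things in the scene. Friction and masses are not known exactly. Their poses are not given: they have to be found in the camera images.
- lid: loose wooden lid, 115 mm (its x) by 82 mm (its y), plate 8 mm thick, about 0.2 kg; origin = centre of the plate's underside, z up. On top a bar handle, 50 mm along x, 14 mm wide, from 8 to 38 mm above the origin. Under it a locating block 80 by 61 by 5 mm deep and, at each x end, a hanging clip arm. It starts level, standing on its clip arms on the table. Either way round is the same
- caddy_rim (a point): centre of the caddy's mouth at the height of its flat rim top, 90 to 118 mm above the table; x along the long side, z up. Mouth 89 by 68 mm. At both x ends the rim flares, from 51.5 mm from here at the top to 54.5 mm at its lower edge 6 to 7 mm below: the clips go over these two ends, lid x along caddy x (either way round). Closed, the lid's origin is at this point or up to 1 mm above it
- tooth_a (a point): tip of the inward tooth of the sprung steel clip arm (24 mm wide, reaching 22.2 mm below the lid's origin) at the lid's +x end; at rest 51 mm from the lid's centre, 8.9 mm below its origin. The tooth's sloped lead-in meets the rim when the lid's origin is about 11 mm above the rim top; pressing spreads the arms
- tooth_b (a point): the same at the lid's -x end. Tips 102 mm apart at rest or clipped, 109 mm when spread. The push needed rises as the arms spread, to about 7 to 15 N for both together depending on friction, and falls away when they pass the rim's lower edge and snap under it; then the plate meets the rim and the force rises steeply
- teapot: bystander: white china teapot; 144 mm across, 148 mm high, with spout and handle; origin at the centre of its underside
- saucer: bystander: white china saucer; 144 mm across, 12 mm high, under the cup; origin at the centre of its underside
- teacup: bystander: white china teacup; 80 mm across, 58 mm high, with a handle; origin at the centre of its underside
- milk_jug: bystander: white china milk jug; 68 mm across, 85 mm high, with a handle; origin at the centre of its underside
- caddy: open white china sugar caddy, 97 (x) by 76 (y) by 70 mm high, walls 4 mm; origin at the centre of its underside, 70 mm below point caddy_rim. It stands on soft rubber feet on a fixed wooden foot plate (124 by 100 mm): it cannot slide or turn, but under a push of a few N it settles by an amount that differs each time (2 to 18 mm) before it stands firm, still giving a little
There are look-alikes about, which are no part of the job. There is more than one size of the lid; the job needs the smallest.

How it is judged:
By the outcome, as a careful person would: the job done as asked, in the order asked, and still so for the second after the job is handed in, with the robot touching nothing.
It also fails if it takes over 69 s, if anything falls off the work surface, if the arm or the gripper's body presses on something with over 40 N, if the wrist force passes 120 N, or if a joint passes its speed limit or range.

## Robot

A 7-joint arm with a two-finger parallel gripper is mounted at the origin on the work surface. World frame = base frame: x ahead of the robot, y to its left, z up, the work surface at z = 0. Lengths are in m, angles in rad, forces in N, time in s.
With the tool pointing down it reaches from about 0.425 to 0.925 m from the base axis. Payload 6.8 kg.
Tool frame: the origin (TCP) lies at the very end of the fingers, on their centre line; the grasp point (between the pads) lies 19 mm behind it (bot.grasp_offset is the distance from the TCP to the grasp point, in m); z points along the fingers, y is the direction in which the jaws open and shut (so a half turn about z gives the same grasp; the last joint's range is limited). The gripper opens to 85 mm and grips with 20 to 120 N. Pads are 22 mm wide; open, the fingers measure 114 mm over their backs; the gripper's body (76 mm by 85 mm) begins 54 mm behind the grasp point. The pads swing forward as they close: fully open they stand 13 mm farther back than shut.
Start: joints at [-1.452, 0.477, 0.022, 1.555, -0.011, 1.109, -0.083], TCP at [0.152, 0.658, 0.231] pointing down, gripper open.
Joint ranges: [-2.96, 2.96], [-0.34, 2.1], [-1.41, 1.46], [0.24, 2.44], [-1.37, 4.51], [0.17, 1.92], [-2.96, 2.96]. Speed limits (rad/s): [2.39, 2.39, 3.14, 3.14, 3.14, 3.14, 3.14].

## Interface

Orientations are given as a unit quaternion [w, x, y, z].
In Python, from station import monitor, cams, bot, finder gives the robot as it stands.
- The arm moves only by the tool jog_arm, never from a script. Its argument "plan" is a list of rows, each an object of numbers: "x", "y", "z": the shift along the tool's x, y, z as a fraction of full scale; "wx", "wy", "wz": the turn, a rotation vector about the tool's x, y, z as a fraction of full scale. A call has 1 to 12 rows; each row is the pose to reach, as a shift and turn from the pose measured when the call began, along the tool's axes at that moment, turning the shorter way round; what a row does not reach only later rows make up. Full scale, the value 1, is 20 cm for a shift and 180 degrees for a turn. A row lasts 1/12 s, in which the tool goes at most 41.7 mm and 7.16 degrees, less where a joint would pass 70% of its speed; a pose out of reach is approached as far as the arm can. A call with a number of a shift or a turn outside -1 to 1 is refused whole. A call with a gripper value outside its range is refused whole. "hand" is the opening, from -1 (shut) to 1 (fully open), set as the call begins (left out, the last holds). The fingers move at their own pace and stop on an object; "grip_force" is the grip in N (left out, the last holds). Time passes only in rows, so rows that repeat a pose let the fingers close. It gives the time, the measured TCP pose, the force and the opening at its end, in the units of the state.
- monitor.get_obs(): the state, without advancing time (a new reading comes with each control period).
- cams.read_camera(name): name is "scene" or "top" or "wrist"; returns the picture (420x560x3 uint8, red, green, blue); there is no depth.
- cams.get_calibration(name): a dict with "fx", "fy", "cx", "cy" (pixels), "extrinsics" (4x4, takes a point from world to camera coordinates). Camera axes: x right, y down, z forward; pixel columns grow to the right and rows downward; lengths in m; the calibration is good to about 2 mm. A picture is of the moment at which its call begins: read the wrist's pose just before it. get_calibration takes no time and is no camera call; for the wrist camera it gives the pose at the moment of the call.
- bot.hand_in(): hands the job in, once; it reports no verdict.
Trained networks look in the newest picture that a camera, given by its name, has taken for a name from the list of things; names that differ only in an ending like _2 or _b are one class to them, and where a whole thing is asked for, a point or a joint stands for the part that bears it (a point fixed in the world has none). Each returns a list of dicts, best first, with "confidence" (0 to 1); they miss things now and then, are a little off and sometimes report something else, mostly with a low value. They report only what shows in the picture. A call takes as long as a camera call. They do not tell look-alikes from the thing itself.
- finder.find_in(camera, target): "bbox" ([left, top, width, height] in pixels, round what is visible of it).
- finder.place_of(camera, target): "location" ([column, row] in pixels: a listed point, or the origin of a listed thing).
The state is a dict: "t": time; "q": joint angles; "joint_vel": joint speeds; "joint_torque": joint torques, N m; "eef_pos": TCP position; "tool_rot": TCP orientation; "contact_force": force on the tool from outside, world axes, zero at the start; "torque": the same for the moment, N m; "gripper_width": opening from 0.0 (shut) to 1.0 (fully open).
Only numpy, scipy, OpenCV 4.12 (cv2) and the standard library are available. Lean on these libraries where they do the work, as an engineer would, in place of code of your own. Each camera call takes 0.05 s, during which the arm holds its last target. There are 200 camera calls.

## Working session

There is one attempt and no reset: what is moved stays moved. The work goes in short steps, Python scripts to look and compute and a tool call to move; the robot and the scene stay as the last step left them, time stands still between calls to the robot, and variables do not carry over. Pictures are saved under pics/ and viewed, about 8 in all and at most 12, crops included, and the job is handed in when it is done.

Besides the shell and the picture viewer there is one more tool, called after "Request:" as name([rows], argument=value, ...), one row to a line, values as JSON. jog_arm: Moves the arm, as the interface text tells. Shift numbers are shares of 20 cm and turn numbers shares of 180 degrees, none past 1 either way. Its arguments: {"type":"object","properties":{"plan":{"type":"array","items":{"type":"object","properties":{"x":{"type":"number","minimum":-1,"maximum":1},"y":{"type":"number","minimum":-1,"maximum":1},"z":{"type":"number","minimum":-1,"maximum":1},"wx":{"type":"number","minimum":-1,"maximum":1},"wy":{"type":"number","minimum":-1,"maximum":1},"wz":{"type":"number","minimum":-1,"maximum":1}}}},"hand":{"type":"number"},"grip_force":{"type":"number"}},"required":["plan"]}

```bash
ls; mkdir -p pics; cat > h.py <<'E'
import numpy as np, cv2
from scipy.spatial.transform import Rotation as R
from station import monitor, cams, bot, finder
def grab(n,f=None):
    c=cams.get_calibration(n); im=cams.read_camera(n)
    if f: cv2.imwrite('pics/'+f,im[:,:,::-1])
    return im,c
def ray(c,p,z):
    E=np.array(c['extrinsics']); Rm=E[:3,:3]; o=-Rm.T@E[:3,3]
    d=Rm.T@np.array([(p[0]-c['cx'])/c['fx'],(p[1]-c['cy'])/c['fy'],1])
    return o+d*(z-o[2])/d[2]
def proj(c,P):
    E=np.array(c['extrinsics']); v=E[:3,:3]@np.array(P)+E[:3,3]
    return np.array([c['fx']*v[0]/v[2]+c['cx'],c['fy']*v[1]/v[2]+c['cy']])
def toolR(o):
    q=o['tool_rot']; return R.from_quat([q[1],q[2],q[3],q[0]])
E
python3 - <<'E'
from h import *
a,c1=grab('scene'); b,c2=grab('top')
cv2.imwrite('pics/a.png',np.vstack([a])[:,:,::-1]); cv2.imwrite('pics/b.png',b[:,:,::-1])
for n,c in (('scene',c1),('top',c2)):
    for t in ('lid','caddy_rim','caddy','teapot','milk_jug','teacup','saucer'):
        for d in finder.place_of(n,t)[:5]:
            z={'caddy_rim':.104,'lid':.022,'caddy':.034}.get(t,0)
            print(n,t,np.round(d['location']),round(d['confidence'],2),np.round(ray(c,d['location'],z),3))
o=monitor.get_obs();print(o['t'],o['eef_pos'],o['tool_rot'],o['gripper_width'],o['contact_force'])
E
```

```text
pics
scene lid [227. 163.] 0.81 [ 0.347 -0.108  0.022]
scene lid [321. 134.] 0.63 [0.297 0.156 0.022]
scene lid [326. 205.] 0.55 [0.525 0.118 0.022]
scene caddy_rim [208. 229.] 0.89 [ 0.587 -0.173  0.104]
scene caddy [211. 244.] 0.96 [ 0.587 -0.175  0.034]
scene teapot [276. 312.] 0.96 [ 0.768 -0.051  0.   ]
scene milk_jug [127. 309.] 0.96 [ 0.7   -0.384  0.   ]
scene teacup [428. 220.] 0.56 [0.602 0.364 0.   ]
scene saucer [426. 220.] 0.9 [0.601 0.359 0.   ]
top lid [323. 293.] 0.9 [ 0.361 -0.107  0.022]
top lid [211. 310.] 0.68 [0.316 0.159 0.022]
top lid [230. 221.] 0.55 [0.529 0.119 0.022]
top lid [137. 187.] 0.48 [0.609 0.352 0.022]
top caddy_rim [355. 195.] 0.85 [ 0.587 -0.171  0.104]
top caddy_rim [352. 196.] 0.58 [ 0.584 -0.163  0.104]
top caddy [353. 197.] 0.88 [ 0.59  -0.176  0.034]
top teapot [297. 123.] 0.77 [ 0.782 -0.041  0.   ]
top milk_jug [433. 156.] 0.76 [ 0.7   -0.381  0.   ]
top teacup [135. 190.] 0.92 [0.605 0.362 0.   ]
top saucer [142. 190.] 0.73 [0.606 0.346 0.   ]
0.8 [0.15176645 0.6577266  0.23131781] [-2.68720476e-05  1.13168249e-01  9.93575838e-01  1.82252630e-05] 1.0005343047967488 [-0.25006599 -0.13914207  0.05687436]
```

View pics/a.png

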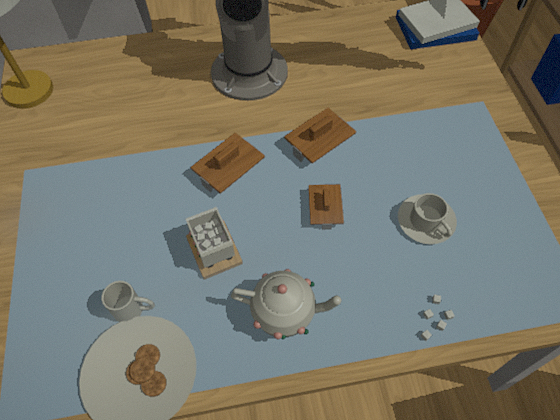

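View pics/b.png

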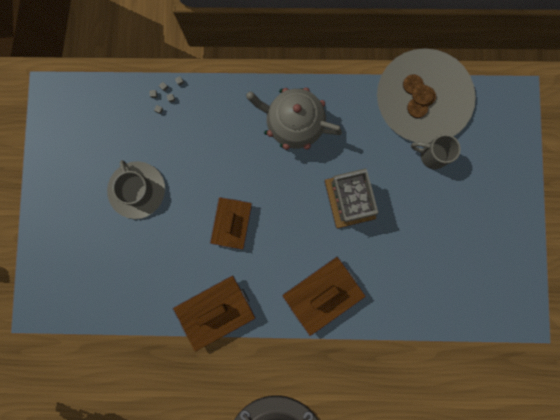

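The lids at scene (227,163) and (321,134) are clearly larger, and the one at (326,205) (top camera (230,221)) is the smallest. The caddy is at scene (210,230). I'll check the small lid and caddy in one close crop.

```bash
python3 - <<'E'
from h import *
b=cv2.imread('pics/b.png');a=cv2.imread('pics/a.png')
f=lambda im,x,y,w=80,h=80:cv2.resize(im[y:y+h,x:x+w],None,fx=5,fy=5,interpolation=cv2.INTER_CUBIC)
cv2.imwrite('pics/c.png',np.hstack([f(b,190,180),f(b,315,155)]))
c=cams.get_calibration('top')
for t in ('lid',):
  for d in finder.find_in('top',t): print(d)
# wood segmentation
hsv=cv2.cvtColor(b,cv2.COLOR_BGR2HSV)
m=((hsv[...,0]<25)&(hsv[...,1]>90)).astype(np.uint8)
for (x,y,w,h) in ((200,188,60,70),(275,245,100,100),(165,265,100,95)):
    mm=np.zeros_like(m);mm[y:y+h,x:x+w]=m[y:y+h,x:x+w]
    n,l,s,_=cv2.connectedComponentsWithStats(mm);k=1+s[1:,4].argmax()
    box=cv2.boxPoints(cv2.minAreaRect(np.argwhere(l==k)[:,::-1].astype(np.float32)))
    P=np.array([ray(c,p,.03) for p in box]);e=np.diff(P[:,:2],axis=0)
    print(np.round(box),np.round(P.mean(0),3),np.round(np.linalg.norm(e,axis=1),3),np.degrees(np.arctan2(e[:2,1],e[:2,0])))
E
```

```text
{'bbox': [170.1, 275.3, 85.6, 76.7], 'confidence': 0.75}
{'bbox': [206.2, 192.9, 47.7, 59.6], 'confidence': 0.71}
{'bbox': [282.1, 255.5, 84.2, 80.0], 'confidence': 0.69}
[[210. 243.]
 [219. 197.]
 [251. 203.]
 [243. 249.]] [0.525 0.117 0.03 ] [0.113 0.08  0.113] [ -8.99356413 -99.89806411]
[[281. 296.]
 [337. 256.]
 [365. 296.]
 [310. 335.]] [ 0.356 -0.107  0.03 ] [0.162 0.115 0.16 ] [ -53.85140877 -143.90614133]
[[165. 276.]
 [264. 276.]
 [264. 359.]
 [165. 359.]] [0.301 0.149 0.03 ] [0.236 0.192 0.232] [ -88.99678821 -178.87854452]
```

View pics/c.png

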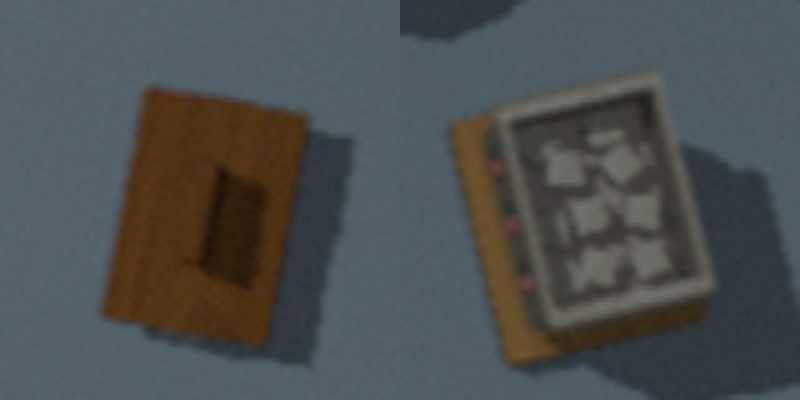

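The crop shows the small lid, plate 113 x 80 mm as measured, which fits 115 x 82. The larger one measures 160 x 115 mm. The lid is at about (0.525, 0.117) with yaw about -9°. The open caddy is at about (0.587, -0.172) with yaw about +14°. I'm moving above the lid.

Request:
jog_arm([
  {"x": -0.81,"y": -0.74},
  {"x": -0.81,"y": -0.74},
  {"x": -0.81,"y": -0.74},
  {"x": -0.81,"y": -0.74},
  {"x": -0.81,"y": -0.74},
  {"x": -0.81,"y": -0.74},
], hand=1)

```text
invalid input at $.plan[0]: expected keys x, y, z, wx, wy, wz
```

Request:
jog_arm([
  {"x": -0.81,"y": -0.74},
  {"x": -0.81,"y": -0.74},
  {"x": -0.81,"y": -0.74},
  {"x": -0.81,"y": -0.74},
  {"x": -0.81,"y": -0.74},
  {"x": -0.81,"y": -0.74},
])

```text
invalid input at $.plan[0]: expected keys x, y, z, wx, wy, wz
```

Request:
jog_arm([
  {"x": -0.81,"y": -0.74},
  {"x": -0.81,"y": -0.74},
  {"x": -0.81,"y": -0.74},
  {"x": -0.81,"y": -0.74},
  {"x": -0.81,"y": -0.74},
  {"x": -0.81,"y": -0.74},
  {"x": -0.81,"y": -0.74},
  {"x": -0.81,"y": -0.74},
])

```text
invalid input at $.plan[0]: expected keys x, y, z, wx, wy, wz
```

```bash
python3 - <<'E'
from h import *
o=monitor.get_obs();print(o['t'],o['eef_pos'],o['tool_rot'],toolR(o).as_matrix().round(3).tolist())
b,c=grab('wrist','w1.png')
for t in ('lid','caddy_rim','tooth_a','tooth_b'):
    for d in finder.place_of('wrist',t)[:4]:
        print(t,np.round(d['location']),d['confidence'],ray(c,d['location'],{'lid':.022,'caddy_rim':.104}.get(t,.0133)).round(4))
E
```

```text
0.85 [0.15175268 0.65775481 0.2313562 ] [-1.61114054e-05  1.13154114e-01  9.93577447e-01  6.25026757e-05] [[-0.974, 0.225, -0.0], [0.225, 0.974, 0.0], [0.0, 0.0, -1.0]]
```

View pics/w1.png

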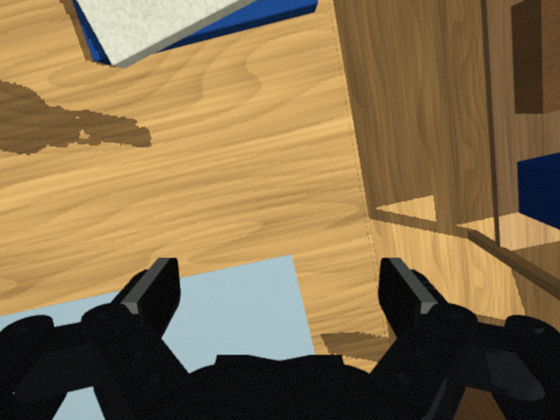

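The calls were refused because every key is required, so the arm hasn't moved and this wrist picture only shows the mat's corner and the fingers. I'm resending with all the keys.

Request:
jog_arm([
  {"x": -0.81,"y": -0.74,"z": 0,"wx": 0,"wy": 0,"wz": 0},
  {"x": -0.81,"y": -0.74,"z": 0,"wx": 0,"wy": 0,"wz": 0},
  {"x": -0.81,"y": -0.74,"z": 0,"wx": 0,"wy": 0,"wz": 0},
  {"x": -0.81,"y": -0.74,"z": 0,"wx": 0,"wy": 0,"wz": 0},
  {"x": -0.81,"y": -0.74,"z": 0,"wx": 0,"wy": 0,"wz": 0},
  {"x": -0.81,"y": -0.74,"z": 0,"wx": 0,"wy": 0,"wz": 0},
], hand=1)

```text
t: 1.6
eef_pos: [0.2815, 0.4709, 0.2315]
tool_rot: [0.001, 0.117, 0.993, -0.001]
contact_force: [1.5, -0.2, -0.1]
gripper_width: 1.0
```

Request:
jog_arm([
  {"x": -0.81,"y": -0.74,"z": 0,"wx": 0,"wy": 0,"wz": 0},
  {"x": -0.81,"y": -0.74,"z": 0,"wx": 0,"wy": 0,"wz": 0},
  {"x": -0.81,"y": -0.74,"z": 0,"wx": 0,"wy": 0,"wz": 0},
  {"x": -0.81,"y": -0.74,"z": 0,"wx": 0,"wy": 0,"wz": 0},
  {"x": -0.81,"y": -0.74,"z": 0,"wx": 0,"wy": 0,"wz": 0},
  {"x": -0.81,"y": -0.74,"z": 0,"wx": 0,"wy": 0,"wz": 0},
])

```text
t: 2.1
eef_pos: [0.4075, 0.284, 0.2326]
tool_rot: [0.002, 0.12, 0.993, -0.002]
contact_force: [0.5, -0.7, 0.1]
gripper_width: 0.998
```

Request:
jog_arm([
  {"x": -0.77,"y": -0.67,"z": 0,"wx": 0,"wy": 0,"wz": -0.028},
  {"x": -0.77,"y": -0.67,"z": 0,"wx": 0,"wy": 0,"wz": -0.028},
  {"x": -0.77,"y": -0.67,"z": 0,"wx": 0,"wy": 0,"wz": -0.028},
  {"x": -0.77,"y": -0.67,"z": 0,"wx": 0,"wy": 0,"wz": -0.028},
  {"x": -0.77,"y": -0.67,"z": 0,"wx": 0,"wy": 0,"wz": -0.028},
  {"x": -0.77,"y": -0.67,"z": 0,"wx": 0,"wy": 0,"wz": -0.028},
  {"x": -0.77,"y": -0.67,"z": 0,"wx": 0,"wy": 0,"wz": -0.028},
  {"x": -0.77,"y": -0.67,"z": 0,"wx": 0,"wy": 0,"wz": -0.028},
  {"x": -0.77,"y": -0.67,"z": 0,"wx": 0,"wy": 0,"wz": -0.028},
])

```text
t: 2.85
eef_pos: [0.5243, 0.1188, 0.2335]
tool_rot: [0.001, 0.075, 0.997, -0.001]
contact_force: [-0.4, 0.0, -0.4]
gripper_width: 1.002
```

```bash
python3 - <<'E'
from h import *
o=monitor.get_obs();print(o['t'],o['eef_pos'],toolR(o).as_matrix().round(4).tolist(),o['contact_force'])
b,c=grab('wrist','w2.png')
print(np.array(c['extrinsics']).round(3).tolist())
for t in ('lid','caddy_rim','tooth_a','tooth_b'):
    for d in finder.place_of('wrist',t)[:4]:
        print(t,np.round(d['location']),d['confidence'],ray(c,d['location'],{'lid':.022,'caddy_rim':.104}.get(t,.0133)).round(4))
E
```

```text
2.85 [0.52429423 0.11883482 0.23353334] [[-0.9886, 0.1503, 0.0027], [0.1503, 0.9886, -0.0031], [-0.0031, -0.0027, -1.0]] [-0.35667403  0.04864618 -0.35357691]
[[0.151, 0.989, -0.003, -0.196], [0.952, -0.144, 0.271, -0.517], [0.267, -0.044, -0.963, 0.245], [0.0, 0.0, 0.0, 1.0]]
lid [15. 40.] 0.77 [ 0.3511 -0.114   0.022 ]
lid [278. 177.] 0.68 [0.523  0.1174 0.022 ]
lid [278. 127.] 0.6 [0.4713 0.1251 0.022 ]
tooth_a [275. 128.] 0.6 [0.4716 0.1225 0.0133]
tooth_a [277. 219.] 0.51 [0.572  0.1084 0.0133]
tooth_b [275. 128.] 0.6 [0.4716 0.1225 0.0133]
tooth_b [277. 219.] 0.51 [0.572  0.1084 0.0133]
```

View pics/w2.png

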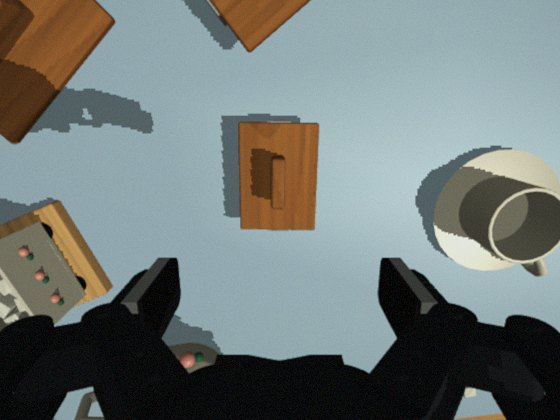

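The view shows the lid plate at px (239..319, 123..230), the handle at (273..285, 157..209), the saucer and cup to the right, and the caddy's foot plate to the lower left.

```bash
python3 - <<'E'
from h import *
c=cams.get_calibration('wrist')
P=np.array([ray(c,p,.0302) for p in ((239.5,123),(319,123),(316,230),(241,229.5))])
print(P.round(4).tolist(),P.mean(0)); 
for i,j in((0,3),(1,2),(0,1),(3,2)):
    v=P[j]-P[i];print(np.linalg.norm(v),np.degrees(np.arctan2(v[1],v[0])))
im=cv2.imread('pics/w2.png')
hsv=cv2.cvtColor(im,cv2.COLOR_BGR2HSV)
H=np.array([ray(c,p,.0602) for p in ((278.5,159),(278.5,207))]);print(H,H.mean(0))
o=monitor.get_obs();Rm=toolR(o).as_matrix()
print('tool y yaw',np.degrees(np.arctan2(Rm[1,1],Rm[0,1])))
E
```

```text
[[0.4613, 0.0872, 0.0302], [0.4734, 0.1662, 0.0302], [0.5863, 0.1494, 0.0302], [0.5733, 0.0681, 0.0302]] [0.52357782 0.11769726 0.0302    ]
0.11364967055936115 -9.689652484615934
0.114126217554855 -8.471840502751917
0.07992402149037715 81.3175785762585
0.08234275126373305 80.97430262635125
[[0.49892588 0.12122976 0.0602    ]
 [0.54558329 0.11408675 0.0602    ]] [0.52225458 0.11765825 0.0602    ]
tool y yaw 81.32897855829451
```

Request:
jog_arm([
  {"x": 0.008,"y": -0.005,"z": 0.2,"wx": -0.001,"wy": 0.001,"wz": 0},
  {"x": 0.008,"y": -0.005,"z": 0.4,"wx": -0.001,"wy": 0.001,"wz": 0},
  {"x": 0.008,"y": -0.005,"z": 0.58,"wx": -0.001,"wy": 0.001,"wz": 0},
  {"x": 0.008,"y": -0.005,"z": 0.72,"wx": -0.001,"wy": 0.001,"wz": 0},
  {"x": 0.008,"y": -0.005,"z": 0.84,"wx": -0.001,"wy": 0.001,"wz": 0},
  {"x": 0.008,"y": -0.005,"z": 0.92,"wx": -0.001,"wy": 0.001,"wz": 0},
  {"x": 0.008,"y": -0.005,"z": 0.96,"wx": -0.001,"wy": 0.001,"wz": 0},
  {"x": 0.008,"y": -0.005,"z": 0.98,"wx": -0.001,"wy": 0.001,"wz": 0},
  {"x": 0.008,"y": -0.005,"z": 0.99,"wx": -0.001,"wy": 0.001,"wz": 0},
  {"x": 0.008,"y": -0.005,"z": 0.99,"wx": -0.001,"wy": 0.001,"wz": 0},
], hand=-0.2)

```text
t: 3.93
eef_pos: [0.524, 0.117, 0.0362]
tool_rot: [0.001, 0.076, 0.997, 0.0]
contact_force: [-0.2, 0.0, -0.5]
gripper_width: 0.399
```

```bash
python3 - <<'E'
from h import *
o=monitor.get_obs();print(o['t'],o['eef_pos'],toolR(o).as_matrix().round(4).tolist(),o['contact_force'])
b,c=grab('wrist','w3.png')
E
```

```text
3.9333 [0.52403934 0.11699982 0.03623881] [[-0.9886, 0.1507, 0.0016], [0.1507, 0.9886, 0.0005], [-0.0015, 0.0007, -1.0]] [-1.64809215e-01  3.43089338e-04 -5.04706814e-01]
```

View pics/w3.png

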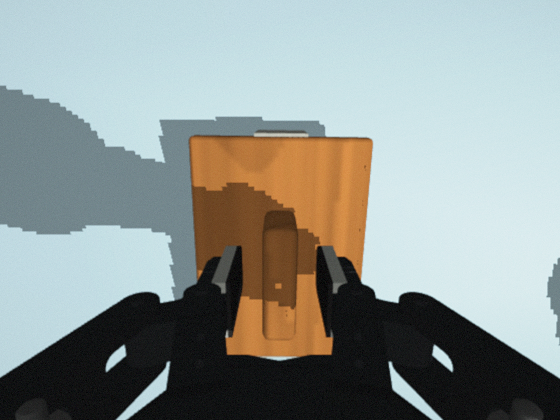

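The handle is centred between the pads at (280,275) and the tips are clear of the plate. Next I lower 2 mm and close.

Request:
jog_arm([
  {"x": 0,"y": 0,"z": 0.01,"wx": 0,"wy": 0,"wz": 0},
  {"x": 0,"y": 0,"z": 0.01,"wx": 0,"wy": 0,"wz": 0},
  {"x": 0,"y": 0,"z": 0.01,"wx": 0,"wy": 0,"wz": 0},
  {"x": 0,"y": 0,"z": 0.01,"wx": 0,"wy": 0,"wz": 0},
  {"x": 0,"y": 0,"z": 0.01,"wx": 0,"wy": 0,"wz": 0},
  {"x": 0,"y": 0,"z": 0.01,"wx": 0,"wy": 0,"wz": 0},
  {"x": 0,"y": 0,"z": 0.01,"wx": 0,"wy": 0,"wz": 0},
  {"x": 0,"y": 0,"z": 0.01,"wx": 0,"wy": 0,"wz": 0},
], hand=-1, grip_force=80)

```text
t: 4.65
eef_pos: [0.525, 0.1173, 0.0356]
tool_rot: [0.002, 0.076, 0.997, 0.001]
contact_force: [-0.9, 0.6, 5.8]
gripper_width: 0.149
```

```bash
python3 - <<'E'
from h import *
o=monitor.get_obs();print(o['t'],o['eef_pos'],toolR(o).as_matrix().round(4).tolist(),o['contact_force'],o['gripper_width'])
E
```

```text
4.65 [0.52501501 0.1173095  0.03559084] [[-0.9885, 0.1511, 0.0038], [0.1511, 0.9885, 0.0016], [-0.0035, 0.0021, -1.0]] [-0.93027795  0.60242639  5.8079862 ] 0.14930455022106873
```

Request:
jog_arm([
  {"x": 0,"y": 0,"z": -0.05,"wx": 0,"wy": 0,"wz": 0},
  {"x": 0,"y": 0,"z": -0.15,"wx": 0,"wy": 0,"wz": 0},
  {"x": 0,"y": 0,"z": -0.3,"wx": 0,"wy": 0,"wz": 0},
  {"x": 0,"y": 0,"z": -0.45,"wx": 0,"wy": 0,"wz": 0},
  {"x": 0,"y": 0,"z": -0.6,"wx": 0,"wy": 0,"wz": 0},
  {"x": 0,"y": 0,"z": -0.75,"wx": 0,"wy": 0,"wz": 0},
  {"x": 0,"y": 0,"z": -0.88,"wx": 0,"wy": 0,"wz": 0},
  {"x": 0,"y": 0,"z": -0.95,"wx": 0,"wy": 0,"wz": 0},
  {"x": 0,"y": 0,"z": -0.95,"wx": 0,"wy": 0,"wz": 0},
  {"x": 0,"y": 0,"z": -0.95,"wx": 0,"wy": 0,"wz": 0},
])

```text
t: 5.48
eef_pos: [0.5242, 0.117, 0.2261]
tool_rot: [0.002, 0.076, 0.997, 0.001]
contact_force: [-0.2, -0.1, -2.5]
gripper_width: 0.148
```

```bash
python3 - <<'E'
from h import *
o=monitor.get_obs();Rm=toolR(o).as_matrix();print(o['t'],o['eef_pos'],Rm.round(4).tolist(),o['contact_force'],o['gripper_width'])
im,c=grab('top'); im2,c2=grab('scene')
for n,cc in (('top',c),('scene',c2)):
  for t in ('caddy_rim','caddy'):
    for d in finder.place_of(n,t)[:2]: print(n,t,d, ray(cc,d['location'],.1).round(3),ray(cc,d['location'],.03).round(3))
big=np.vstack([cv2.resize(im[150:240,305:405],None,fx=6,fy=6,interpolation=cv2.INTER_CUBIC)])
b2=cv2.resize(im2[195:285,175:255],None,fx=6,fy=6,interpolation=cv2.INTER_CUBIC)
cv2.imwrite('pics/d.png',cv2.resize(np.hstack([big,b2]),(795,397))[:,:,::-1])
print(np.hstack([big,b2]).shape)
E
```

```text
5.4833 [0.52418902 0.11701345 0.22609017] [[-0.9885, 0.1511, 0.0048], [0.1511, 0.9885, 0.0023], [-0.0044, 0.003, -1.0]] [-0.18079929 -0.0978919  -2.51870391] 0.1477677310837813
top caddy_rim {'location': [357.6, 195.6], 'confidence': 0.9} [ 0.586 -0.177  0.1  ] [ 0.595 -0.188  0.03 ]
top caddy {'location': [350.5, 200.4], 'confidence': 0.67} [ 0.575 -0.161  0.1  ] [ 0.583 -0.171  0.03 ]
scene caddy_rim {'location': [207.4, 230.9], 'confidence': 0.77} [ 0.589 -0.175  0.1  ] [ 0.548 -0.18   0.03 ]
scene caddy_rim {'location': [278.7, 313.1], 'confidence': 0.59} [ 0.81 -0.05  0.1 ] [ 0.784 -0.047  0.03 ]
scene caddy {'location': [212.8, 243.9], 'confidence': 0.55} [ 0.624 -0.166  0.1  ] [ 0.586 -0.171  0.03 ]
(540, 1080, 3)
```

View pics/d.png

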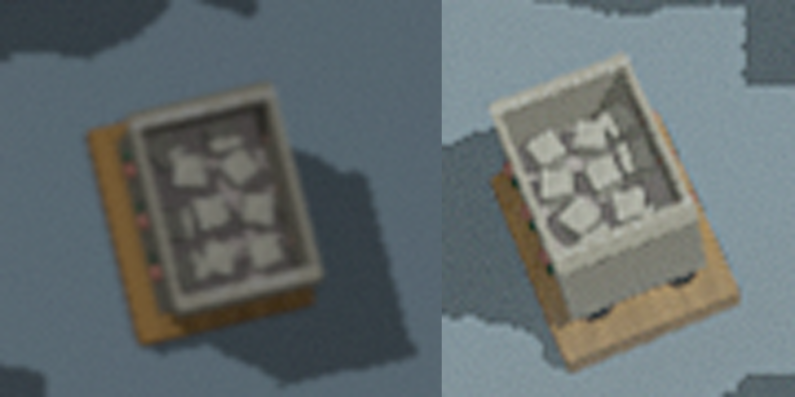

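The top and scene crops show the caddy, with its outer rim corners readable in both views. I'll fit its pose from those corners.

```bash
cat >> h.py <<'E'
from scipy.optimize import least_squares
def rimfit(obs,hx=.052,hy=.038,x0=(.587,-.173,.1,.24)):
    # obs: list of (calib, 4x2 px of corners in order (+x+y),(+x-y),(-x-y),(-x+y))
    L=np.array([[hx,hy],[hx,-hy],[-hx,-hy],[-hx,hy]])
    def f(p):
        s,co=np.sin(p[3]),np.cos(p[3])
        W=np.c_[p[0]+co*L[:,0]-s*L[:,1],p[1]+s*L[:,0]+co*L[:,1],np.full(4,p[2])]
        return np.concatenate([(np.array([proj(c,w) for w in W])-px).ravel() for c,px in obs])
    r=least_squares(f,x0);return r.x,r.fun
E
python3 - <<'E'
from h import *
k=4.417
T=np.array([(128,118),(272,88),(323,272),(180,312)])/k+[305,150]
S=np.array([(557,270),(698,208),(625,57),(492,105)])/k+[175-441.7/k,195]
ct,cs=cams.get_calibration('top'),cams.get_calibration('scene')
# scene: +x is down in picture, +y right
S=S[[1,0,3,2]]
for ob in ([(ct,T),(cs,S)],[(ct,T)],[(cs,S)]):
    x,r=rimfit(ob);print(x.round(4),np.degrees(x[3]).round(2));print(r.round(1))
E
```

```text
[ 0.5885 -0.1723  0.0985  0.2561] 14.67
[-0.5 -0.2 -0.7 -1.3 -0.4  1.3 -0.8  0.3 -0.3  0.7 -0.4 -0.1 -1.3  0.5
 -0.5 -0.8]
[ 0.5916 -0.1773  0.0752  0.2606] 14.93
[ 0.5  0.3 -0.5 -0.8 -0.2  0.8  0.2 -0.3]
[ 0.5798 -0.172   0.0837  0.2509] 14.37
[-0.1  0.6  0.2 -0.6 -0.3  0.5  0.1 -0.5]
```

Request:
jog_arm([
  {"x": -0.1,"y": -0.14,"z": 0,"wx": 0,"wy": 0,"wz": 0},
  {"x": -0.22,"y": -0.31,"z": 0,"wx": 0,"wy": 0,"wz": 0},
  {"x": -0.34,"y": -0.48,"z": 0,"wx": 0,"wy": 0,"wz": 0},
  {"x": -0.43,"y": -0.62,"z": 0,"wx": 0,"wy": 0,"wz": 0},
  {"x": -0.43,"y": -0.62,"z": 0,"wx": 0,"wy": 0,"wz": 0},
  {"x": -0.43,"y": -0.62,"z": 0,"wx": 0,"wy": 0,"wz": 0},
])

```text
t: 6.28
eef_pos: [0.5899, -0.0218, 0.2236]
tool_rot: [0.0, 0.078, 0.997, -0.0]
contact_force: [0.3, 0.5, -3.2]
gripper_width: 0.151
```

Request:
jog_arm([
  {"x": -0.08,"y": -0.11,"z": 0,"wx": 0,"wy": 0,"wz": -0.02},
  {"x": -0.16,"y": -0.23,"z": 0,"wx": 0,"wy": 0,"wz": -0.045},
  {"x": -0.25,"y": -0.36,"z": 0,"wx": 0,"wy": 0,"wz": -0.07},
  {"x": -0.34,"y": -0.49,"z": 0,"wx": 0,"wy": 0,"wz": -0.095},
  {"x": -0.4,"y": -0.57,"z": 0,"wx": 0,"wy": 0,"wz": -0.115},
  {"x": -0.43,"y": -0.62,"z": 0,"wx": 0,"wy": 0,"wz": -0.13},
  {"x": -0.43,"y": -0.62,"z": 0,"wx": 0,"wy": 0,"wz": -0.13},
  {"x": -0.43,"y": -0.62,"z": 0,"wx": 0,"wy": 0,"wz": -0.13},
  {"x": -0.43,"y": -0.62,"z": 0,"wx": 0,"wy": 0,"wz": -0.13},
])

```text
t: 7.03
eef_pos: [0.6552, -0.155, 0.2231]
tool_rot: [-0.0, -0.126, 0.992, 0.0]
contact_force: [-0.4, 0.5, -2.1]
gripper_width: 0.145
```

```bash
python3 - <<'E'
from h import *
o=monitor.get_obs();Rm=toolR(o).as_matrix();print(o['t'],o['eef_pos'],Rm.round(4).tolist(),o['contact_force'],o['gripper_width'],np.degrees(np.arctan2(Rm[1,1],Rm[0,1])))
im,c=grab('wrist','w4.png')
for t in ('caddy_rim','lid','tooth_a'):
    for d in finder.place_of('wrist',t)[:3]: print(t,d, ray(c,d['location'],.1).round(3))
E
```

```text
7.0333 [ 0.65522942 -0.15500938  0.22314469] [[-0.9683, -0.25, -0.0007], [-0.25, 0.9683, 0.0007], [0.0005, 0.0009, -1.0]] [-0.39914358  0.4854967  -2.12271713] 0.14459614323478318 104.47493648996844
caddy_rim {'location': [278.2, 107.3], 'confidence': 0.56} [ 0.585 -0.173  0.1  ]
lid {'location': [280.8, 250.1], 'confidence': 0.84} [ 0.698 -0.142  0.1  ]
tooth_a {'location': [275.7, 145.8], 'confidence': 0.6} [ 0.613 -0.168  0.1  ]
```

View pics/w4.png

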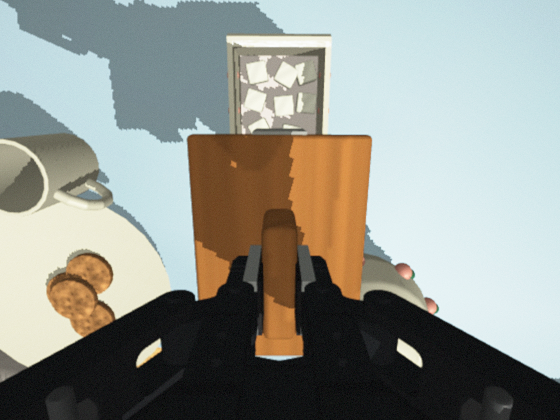

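The held lid is at px (188..371, 136..). Beyond it the caddy's far rim edge runs from (226,36) to (331,36), nearly parallel to the lid. I'll zoom the rim part to get the edges.

```bash
python3 - <<'E'
import cv2
a=cv2.imread('pics/w4.png')[25:145,175:380]
cv2.imwrite('pics/e.png',cv2.resize(a,None,fx=3.9,fy=3.9,interpolation=cv2.INTER_CUBIC))
E
```

```text
(no output)
```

View pics/e.png

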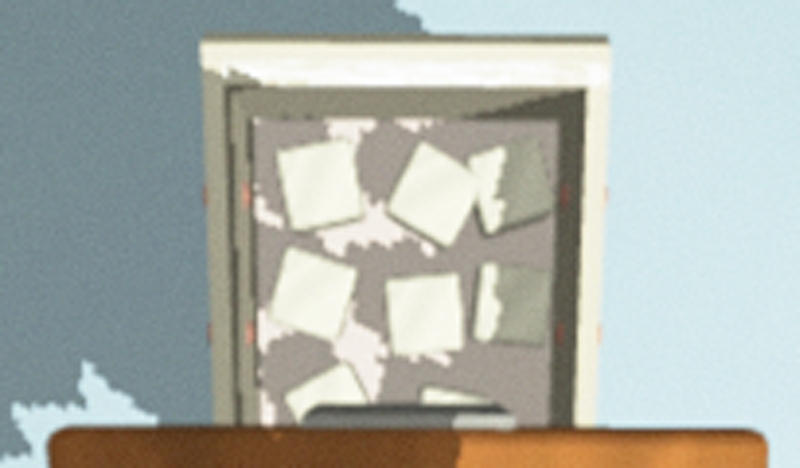

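```bash
python3 - <<'E'
from h import *
o=monitor.get_obs();Rm=toolR(o).as_matrix();T=np.array(o['eef_pos']);c=cams.get_calibration('wrist')
px=lambda x,y:np.array([175+x/3.9,25+y/3.9])
pts=dict(oL=(202,40),oR=(609,38),iL=(226,88),iR=(586,90),sL=(214,425),sR=(597,425),tL=(240,425),tR=(575,425))
# tool-ish frame: u along lid x (=-tool x direction horizontally), v along tool y
for z in (.09,.095,.1,.105,.11):
    W={k:ray(c,px(*p),z) for k,p in pts.items()}
    L={k:Rm.T@(w-T) for k,w in W.items()}
    print(z,{k:(l[:2]*1e3).round(1).tolist() for k,l in L.items()},'w',((L['oL']-L['oR'])[1]*1e3).round(1),((L['iL']-L['iR'])[1]*1e3).round(1), ((L['sL']-L['sR'])[1]*1e3).round(1),((L['tL']-L['tR'])[1]*1e3).round(1))
# held lid far edge corners, plate top at TCP z-.0134+.008
for p in ((188.5,136),(371,136)): print('lid',(Rm.T@(ray(c,p,T[2]-.0054)-T)*1e3).round(1))
print(c['fx'])
E
```

```text
0.09 {'oL': [124.7, -38.6], 'oR': [125.1, 39.8], 'iL': [116.2, -34.3], 'iR': [115.9, 35.7], 'sL': [52.0, -39.2], 'sR': [52.0, 40.4], 'tL': [52.0, -33.8], 'tR': [52.0, 35.8]} w -78.4 -70.0 -79.6 -69.6
0.095 {'oL': [123.7, -37.9], 'oR': [124.0, 39.1], 'iL': [115.4, -33.7], 'iR': [115.0, 35.1], 'sL': [52.3, -38.4], 'sR': [52.3, 39.7], 'tL': [52.3, -33.1], 'tR': [52.3, 35.2]} w -77.0 -68.8 -78.1 -68.3
0.1 {'oL': [122.7, -37.2], 'oR': [123.0, 38.4], 'iL': [114.5, -33.0], 'iR': [114.2, 34.5], 'sL': [52.6, -37.7], 'sR': [52.6, 38.9], 'tL': [52.6, -32.5], 'tR': [52.6, 34.5]} w -75.6 -67.5 -76.7 -67.1
0.105 {'oL': [121.7, -36.5], 'oR': [122.0, 37.7], 'iL': [113.7, -32.4], 'iR': [113.3, 33.8], 'sL': [52.9, -37.0], 'sR': [52.9, 38.2], 'tL': [52.9, -31.9], 'tR': [52.9, 33.9]} w -74.2 -66.2 -75.2 -65.8
0.11 {'oL': [120.7, -35.8], 'oR': [121.0, 37.0], 'iL': [112.8, -31.8], 'iR': [112.5, 33.2], 'sL': [53.2, -36.3], 'sR': [53.2, 37.5], 'tL': [53.2, -31.3], 'tR': [53.2, 33.3]} w -72.7 -65.0 -73.8 -64.5
lid [ 59.  -38.7   5.4]
lid [59.  40.5  5.4]
333.90845827652606
```

The wrist view puts the rim at about z 0.099, aligned within about 0.3°. The mouth centre is 71 mm along tool +x from the TCP, and the lid's own centre is +1.7 mm, so I shift 69 mm and lower to hover.

Request:
jog_arm([
  {"x": 0.1,"y": 0,"z": 0,"wx": 0,"wy": 0,"wz": 0},
  {"x": 0.22,"y": 0,"z": 0,"wx": 0,"wy": 0,"wz": 0},
  {"x": 0.31,"y": 0,"z": 0,"wx": 0,"wy": 0,"wz": 0},
  {"x": 0.345,"y": 0,"z": 0.03,"wx": 0,"wy": 0,"wz": 0},
  {"x": 0.345,"y": 0,"z": 0.12,"wx": 0,"wy": 0,"wz": 0},
  {"x": 0.345,"y": 0,"z": 0.22,"wx": 0,"wy": 0,"wz": 0},
  {"x": 0.345,"y": 0,"z": 0.3,"wx": 0,"wy": 0,"wz": 0},
  {"x": 0.345,"y": 0,"z": 0.34,"wx": 0,"wy": 0,"wz": 0},
  {"x": 0.345,"y": 0,"z": 0.36,"wx": 0,"wy": 0,"wz": 0},
  {"x": 0.345,"y": 0,"z": 0.36,"wx": 0,"wy": 0,"wz": 0},
  {"x": 0.345,"y": 0,"z": 0.36,"wx": 0,"wy": 0,"wz": 0},
])

```text
t: 8.15
eef_pos: [0.5893, -0.1732, 0.1524]
tool_rot: [0.001, -0.126, 0.992, -0.0]
contact_force: [1.2, -0.4, -1.7]
gripper_width: 0.15
```

```bash
python3 - <<'E'
from h import *
o=monitor.get_obs();Rm=toolR(o).as_matrix();print(o['t'],o['eef_pos'],Rm.round(4).tolist(),o['contact_force'],o['gripper_width'],np.degrees(np.arctan2(Rm[1,1],Rm[0,1])))
T=np.array(o['eef_pos']); x=-Rm[:,0]
a,cs=grab('scene'); b,ct=grab('top'); w,cw=grab('wrist')
org=T+Rm@[.0017,0,.0134]
for s in (1,-1): print(proj(cs,org+s*x*.051-[0,0,.0089]).round(1),proj(cw,org+s*x*.051-[0,0,.0089]).round(1))
for n in ('scene','top','wrist'):
  for t in ('tooth_a','caddy_rim','lid'):
    for d in finder.place_of(n,t)[:2]: print(n,t,d)
f=lambda im,x,y,w,h,k:cv2.resize(im[y:y+h,x:x+w],None,fx=k,fy=k,interpolation=cv2.INTER_CUBIC)
A=f(a,170,180,90,100,4);B=f(b,310,150,100,100,4)
cv2.imwrite('pics/g.png',np.hstack([A,B])[:,:,::-1])
E
```

```text
8.15 [ 0.58933908 -0.17322535  0.15237093] [[-0.9681, -0.2505, 0.0013], [-0.2505, 0.9681, -0.0005], [-0.0012, -0.0008, -1.0]] [ 1.17883797 -0.37992888 -1.66858125] 0.1501870385289246 104.50895599138914
[214.2 242.1] [278.5 326.9]
[198.2 206.1] [278.3 146.4]
scene tooth_a {'location': [302.9, 151.2], 'confidence': 0.56}
scene tooth_a {'location': [214.5, 240.3], 'confidence': 0.5}
scene caddy_rim {'location': [426.1, 219.9], 'confidence': 0.6}
scene lid {'location': [205.3, 223.6], 'confidence': 0.74}
scene lid {'location': [226.1, 163.6], 'confidence': 0.69}
top tooth_a {'location': [243.1, 292.8], 'confidence': 0.57}
top lid {'location': [359.1, 189.8], 'confidence': 0.9}
top lid {'location': [322.9, 293.5], 'confidence': 0.89}
wrist tooth_a {'location': [275.2, 143.0], 'confidence': 0.52}
wrist caddy_rim {'location': [37.1, 249.1], 'confidence': 0.68}
wrist lid {'location': [280.4, 252.4], 'confidence': 0.88}
```

View pics/g.png

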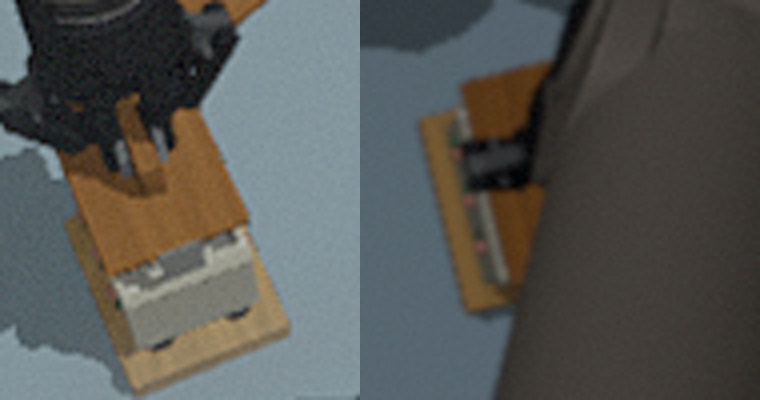

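The lid sits parallel over the caddy in the scene crop, its near edge (112,272)-(248,222) just inside the rim corners at (115,280)-(250,230). I'm correcting tool y by about 1 mm and descending towards contact.

Request:
jog_arm([
  {"x": 0,"y": 0.005,"z": 0.03,"wx": 0,"wy": 0,"wz": 0},
  {"x": 0,"y": 0.005,"z": 0.06,"wx": 0,"wy": 0,"wz": 0},
  {"x": 0,"y": 0.005,"z": 0.085,"wx": 0,"wy": 0,"wz": 0},
  {"x": 0,"y": 0.005,"z": 0.1,"wx": 0,"wy": 0,"wz": 0},
  {"x": 0,"y": 0.005,"z": 0.105,"wx": 0,"wy": 0,"wz": 0},
  {"x": 0,"y": 0.005,"z": 0.105,"wx": 0,"wy": 0,"wz": 0},
  {"x": 0,"y": 0.005,"z": 0.105,"wx": 0,"wy": 0,"wz": 0},
])

```text
t: 9.33
eef_pos: [0.5885, -0.1724, 0.1308]
tool_rot: [0.0, -0.126, 0.992, -0.0]
contact_force: [0.4, -0.2, -1.8]
gripper_width: 0.147
```

Request:
jog_arm([
  {"x": 0,"y": 0,"z": 0.005,"wx": 0,"wy": 0,"wz": 0},
  {"x": 0,"y": 0,"z": 0.01,"wx": 0,"wy": 0,"wz": 0},
  {"x": 0,"y": 0,"z": 0.015,"wx": 0,"wy": 0,"wz": 0},
  {"x": 0,"y": 0,"z": 0.02,"wx": 0,"wy": 0,"wz": 0},
  {"x": 0,"y": 0,"z": 0.02,"wx": 0,"wy": 0,"wz": 0},
  {"x": 0,"y": 0,"z": 0.02,"wx": 0,"wy": 0,"wz": 0},
])

```text
t: 9.83
eef_pos: [0.5887, -0.1724, 0.1269]
tool_rot: [0.0, -0.126, 0.992, -0.0]
contact_force: [0.9, -0.1, -2.4]
gripper_width: 0.144
```

Request:
jog_arm([
  {"x": 0,"y": 0,"z": 0.005,"wx": 0,"wy": 0,"wz": 0},
  {"x": 0,"y": 0,"z": 0.01,"wx": 0,"wy": 0,"wz": 0},
  {"x": 0,"y": 0,"z": 0.015,"wx": 0,"wy": 0,"wz": 0},
  {"x": 0,"y": 0,"z": 0.015,"wx": 0,"wy": 0,"wz": 0},
  {"x": 0,"y": 0,"z": 0.015,"wx": 0,"wy": 0,"wz": 0},
])

```text
t: 10.25
eef_pos: [0.5888, -0.1725, 0.1239]
tool_rot: [0.0, -0.126, 0.992, -0.0]
contact_force: [0.8, 0.2, -0.1]
gripper_width: 0.142
```

Request:
jog_arm([
  {"x": 0,"y": 0,"z": 0.005,"wx": 0,"wy": 0,"wz": 0},
  {"x": 0,"y": 0,"z": 0.01,"wx": 0,"wy": 0,"wz": 0},
  {"x": 0,"y": 0,"z": 0.01,"wx": 0,"wy": 0,"wz": 0},
  {"x": 0,"y": 0,"z": 0.01,"wx": 0,"wy": 0,"wz": 0},
])

```text
t: 10.58
eef_pos: [0.5888, -0.1725, 0.1218]
tool_rot: [0.0, -0.126, 0.992, -0.0]
contact_force: [0.8, 0.6, 0.1]
gripper_width: 0.149
```

The first contact, about 2 N, came near TCP 0.124, as predicted. I continue in small steps.

Request:
jog_arm([
  {"x": 0,"y": 0,"z": 0.005,"wx": 0,"wy": 0,"wz": 0},
  {"x": 0,"y": 0,"z": 0.01,"wx": 0,"wy": 0,"wz": 0},
  {"x": 0,"y": 0,"z": 0.01,"wx": 0,"wy": 0,"wz": 0},
  {"x": 0,"y": 0,"z": 0.01,"wx": 0,"wy": 0,"wz": 0},
])

```text
t: 10.92
eef_pos: [0.5887, -0.1725, 0.1197]
tool_rot: [0.0, -0.126, 0.992, -0.0]
contact_force: [0.1, 0.6, -0.3]
gripper_width: 0.145
```

Request:
jog_arm([
  {"x": 0,"y": 0,"z": 0.005,"wx": 0,"wy": 0,"wz": 0},
  {"x": 0,"y": 0,"z": 0.01,"wx": 0,"wy": 0,"wz": 0},
  {"x": 0,"y": 0,"z": 0.01,"wx": 0,"wy": 0,"wz": 0},
  {"x": 0,"y": 0,"z": 0.01,"wx": 0,"wy": 0,"wz": 0},
])

```text
t: 11.25
eef_pos: [0.5886, -0.1725, 0.1175]
tool_rot: [0.0, -0.126, 0.992, -0.0]
contact_force: [0.6, -0.6, -0.8]
gripper_width: 0.148
```

Request:
jog_arm([
  {"x": 0,"y": 0,"z": 0.005,"wx": 0,"wy": 0,"wz": 0},
  {"x": 0,"y": 0,"z": 0.01,"wx": 0,"wy": 0,"wz": 0},
  {"x": 0,"y": 0,"z": 0.01,"wx": 0,"wy": 0,"wz": 0},
  {"x": 0,"y": 0,"z": 0.01,"wx": 0,"wy": 0,"wz": 0},
])

```text
t: 11.58
eef_pos: [0.5887, -0.1725, 0.1155]
tool_rot: [0.0, -0.126, 0.992, -0.0]
contact_force: [0.8, -0.3, 1.4]
gripper_width: 0.149
```

Request:
jog_arm([
  {"x": 0,"y": 0,"z": 0.005,"wx": 0,"wy": 0,"wz": 0},
  {"x": 0,"y": 0,"z": 0.01,"wx": 0,"wy": 0,"wz": 0},
  {"x": 0,"y": 0,"z": 0.01,"wx": 0,"wy": 0,"wz": 0},
  {"x": 0,"y": 0,"z": 0.01,"wx": 0,"wy": 0,"wz": 0},
])

```text
t: 11.92
eef_pos: [0.589, -0.1726, 0.1139]
tool_rot: [0.001, -0.126, 0.992, -0.0]
contact_force: [-0.0, 1.1, 4.1]
gripper_width: 0.144
```

Request:
jog_arm([
  {"x": 0,"y": 0,"z": 0.005,"wx": 0,"wy": 0,"wz": 0},
  {"x": 0,"y": 0,"z": 0.01,"wx": 0,"wy": 0,"wz": 0},
  {"x": 0,"y": 0,"z": 0.01,"wx": 0,"wy": 0,"wz": 0},
  {"x": 0,"y": 0,"z": 0.01,"wx": 0,"wy": 0,"wz": 0},
])

```text
t: 12.25
eef_pos: [0.5893, -0.1727, 0.1123]
tool_rot: [0.001, -0.126, 0.992, -0.001]
contact_force: [-1.3, 0.6, 6.0]
gripper_width: 0.148
```

Request:
jog_arm([
  {"x": 0.002,"y": 0,"z": 0.005,"wx": 0,"wy": 0,"wz": 0},
  {"x": 0.002,"y": 0,"z": 0.01,"wx": 0,"wy": 0,"wz": 0},
  {"x": 0.002,"y": 0,"z": 0.01,"wx": 0,"wy": 0,"wz": 0},
  {"x": 0.002,"y": 0,"z": 0.01,"wx": 0,"wy": 0,"wz": 0},
])

```text
t: 12.58
eef_pos: [0.589, -0.173, 0.1103]
tool_rot: [0.001, -0.126, 0.992, -0.001]
contact_force: [0.6, -1.3, 2.0]
gripper_width: 0.147
```

```bash
python3 - <<'E'
from h import *
o=monitor.get_obs();Rm=toolR(o).as_matrix();print(o['t'],o['eef_pos'],Rm.round(4).tolist(),o['contact_force'],o['torque'],o['gripper_width'])
E
```

```text
12.5833 [ 0.58898129 -0.17300562  0.11033492] [[-0.9682, -0.2501, 0.0023], [-0.2501, 0.9682, -0.001], [-0.002, -0.0015, -1.0]] [ 0.56468246 -1.27326742  2.03437878] [-0.01513383 -0.11176904 -0.00976345] 0.14739030699178582
```

Request:
jog_arm([
  {"x": 0,"y": 0,"z": 0.005,"wx": 0,"wy": 0,"wz": 0},
  {"x": 0,"y": 0,"z": 0.01,"wx": 0,"wy": 0,"wz": 0},
  {"x": 0,"y": 0,"z": 0.01,"wx": 0,"wy": 0,"wz": 0},
  {"x": 0,"y": 0,"z": 0.01,"wx": 0,"wy": 0,"wz": 0},
])

```text
t: 12.92
eef_pos: [0.5882, -0.1727, 0.1075]
tool_rot: [0.0, -0.126, 0.992, -0.0]
contact_force: [-0.4, 0.4, -1.8]
gripper_width: 0.146
```

Request:
jog_arm([
  {"x": 0,"y": 0,"z": 0.005,"wx": 0,"wy": 0,"wz": 0},
  {"x": 0,"y": 0,"z": 0.008,"wx": 0,"wy": 0,"wz": 0},
  {"x": 0,"y": 0,"z": 0.008,"wx": 0,"wy": 0,"wz": 0},
  {"x": 0,"y": 0,"z": 0.008,"wx": 0,"wy": 0,"wz": 0},
])

```text
t: 13.25
eef_pos: [0.5885, -0.1727, 0.1065]
tool_rot: [0.001, -0.126, 0.992, -0.0]
contact_force: [-1.3, 0.3, 4.4]
gripper_width: 0.147
```

Request:
jog_arm([
  {"x": 0,"y": 0,"z": 0.005,"wx": 0,"wy": 0,"wz": 0},
  {"x": 0,"y": 0,"z": 0.008,"wx": 0,"wy": 0,"wz": 0},
  {"x": 0,"y": 0,"z": 0.008,"wx": 0,"wy": 0,"wz": 0},
  {"x": 0,"y": 0,"z": 0.008,"wx": 0,"wy": 0,"wz": 0},
])

```text
t: 13.58
eef_pos: [0.5888, -0.1727, 0.1062]
tool_rot: [0.001, -0.126, 0.992, -0.0]
contact_force: [-3.4, 2.5, 11.5]
gripper_width: 0.142
```

The force rose to about 8 N, fell to zero as the clips passed, then climbed steeply over 0.3 mm. That looks like the plate seated on the rim with both clips under. I'll check by picture before letting go.

```bash
python3 - <<'E'
from h import *
o=monitor.get_obs();Rm=toolR(o).as_matrix();print(o['t'],o['eef_pos'],Rm.round(4).tolist(),o['contact_force'],o['torque'])
a,cs=grab('scene'); w,cw=grab('wrist')
f=lambda im,x,y,w,h,k:cv2.resize(im[y:y+h,x:x+w],None,fx=k,fy=k,interpolation=cv2.INTER_CUBIC)
A=f(a,170,185,85,100,5);B=cv2.resize(w[90:300,140:420],(375,281));B=np.vstack([B,np.zeros((219,375,3),np.uint8)])
cv2.imwrite('pics/i.png',np.hstack([A,B])[:,:,::-1])
E
```

```text
13.5833 [ 0.58877437 -0.17273047  0.10618039] [[-0.9682, -0.25, 0.0018], [-0.25, 0.9682, -0.0001], [-0.0017, -0.0005, -1.0]] [-3.42959749  2.52723952 11.52319549] [ 0.44469993  1.02940201 -0.03276297]
```

View pics/i.png

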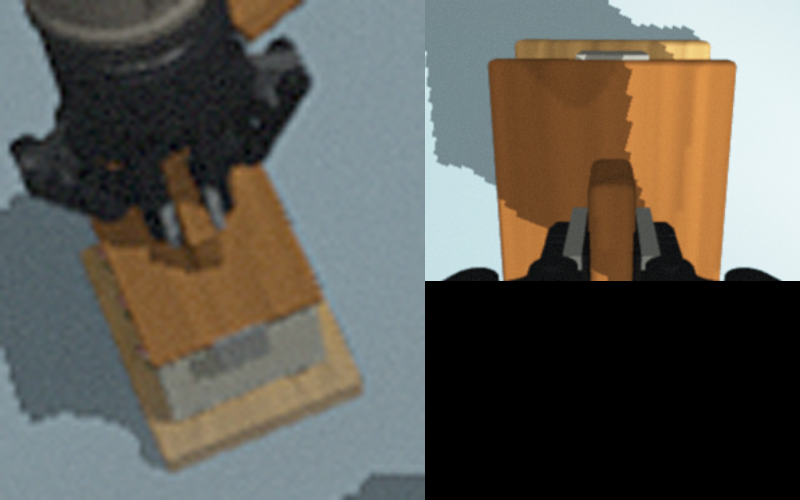

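The scene crop shows the lid squarely on the caddy, with the clip on the near end wall at (230,355). The wrist torque suggests more load at the -x end, so I'm comparing the lid's far edge in the wrist picture with the earlier one to check for tilt.

```bash
cat > edge.py <<'E'
from h import *
def edges(im):
    r=im[...,0].astype(float)-im[...,2]  # red minus blue: wood high
    r=cv2.GaussianBlur(r,(0,0),1)
    def cross(v,lo,hi,thr=20):
        # first upward crossing
        for i in range(lo,hi):
            if v[i]<thr<=v[i+1]: return i+(thr-v[i])/(v[i+1]-v[i])
        return np.nan
    top=[cross(r[:,x],100,175) for x in (200,215,230,330,345,360)]
    L=[cross(r[y],150,230) for y in (150,170,190,210)]
    Rr=[559-cross(r[y][::-1],559-400,559-340) for y in (150,170,190,210)]
    return np.round(top,1),np.round(L,1),np.round(Rr,1),np.round(np.array(Rr)-L,1)
E
python3 - <<'E'
from edge import *
for n in ('w4.png',): print(*edges(cv2.imread('pics/'+n)[:,:,::-1]),sep='\n')
w,c=grab('wrist','w5.png'); print(*edges(w),sep='\n')
o=monitor.get_obs();print(o['eef_pos'],o['contact_force'],o['torque'])
E
```

```text
[134.  134.  104.6 134.3 134.5 134.5]
[187.5 188.9 190.4 191.7]
[371.3 369.8 368.2 366.6]
[183.9 180.9 177.8 174.9]
[133.5 119.  118.9 119.3 119.5 134.2]
[187.4 188.8 190.2 191.6]
[371.8 370.1 368.6 367. ]
[184.5 181.3 178.4 175.4]
[ 0.58875756 -0.17271387  0.10614893] [-3.74971703  1.87051204 11.09016579] [ 0.42705824  1.04201622 -0.00972272]
```

The lid shows no meaningful tilt: the far-edge width is 184.5 against 183.9 px, under 0.5 mm. It's seated evenly, and the force went to zero just before the plate met the rim. I'm relaxing the push, then releasing.

Request:
jog_arm([
  {"x": 0,"y": 0,"z": 0,"wx": 0,"wy": 0,"wz": 0},
  {"x": 0,"y": 0,"z": 0,"wx": 0,"wy": 0,"wz": 0},
  {"x": 0,"y": 0,"z": -0.004,"wx": 0,"wy": 0,"wz": 0},
  {"x": 0,"y": 0,"z": -0.004,"wx": 0,"wy": 0,"wz": 0},
])

```text
t: 14.07
eef_pos: [0.5887, -0.1727, 0.1067]
tool_rot: [0.001, -0.126, 0.992, -0.0]
contact_force: [-0.1, 0.4, -1.8]
gripper_width: 0.147
```

```bash
python3 - <<'E'
from h import *
o=monitor.get_obs();print(o['eef_pos'],o['contact_force'],o['torque'])
E
```

```text
[ 0.5887447  -0.17266383  0.10667295] [-0.08316041  0.41654682 -1.82200925] [ 0.13002174 -0.0427451  -0.00915126]
```

Forces are back to just the lid's weight. A gentle 3 mm tug will confirm that both clips hold.

Request:
jog_arm([
  {"x": 0,"y": 0,"z": -0.005,"wx": 0,"wy": 0,"wz": 0},
  {"x": 0,"y": 0,"z": -0.01,"wx": 0,"wy": 0,"wz": 0},
  {"x": 0,"y": 0,"z": -0.015,"wx": 0,"wy": 0,"wz": 0},
  {"x": 0,"y": 0,"z": -0.015,"wx": 0,"wy": 0,"wz": 0},
  {"x": 0,"y": 0,"z": -0.015,"wx": 0,"wy": 0,"wz": 0},
])

```text
t: 14.48
eef_pos: [0.5881, -0.1725, 0.1086]
tool_rot: [0.0, -0.126, 0.992, 0.0]
contact_force: [2.6, -0.9, -12.3]
gripper_width: 0.146
```

```bash
python3 - <<'E'
from h import *
o=monitor.get_obs();print(o['eef_pos'],o['contact_force'],o['torque'])
E
```

```text
[ 0.58812336 -0.1724575   0.10862423] [  2.6353285   -0.88494048 -12.32725103] [-0.02012192 -0.61896708 -0.02660215]
```

The tug met over 10 N after 1.9 mm of slack and was roughly balanced, so both clips are holding. I'm pressing back flush, gently, then releasing.

Request:
jog_arm([
  {"x": 0,"y": 0,"z": 0.005,"wx": 0,"wy": 0,"wz": 0},
  {"x": 0,"y": 0,"z": 0.01,"wx": 0,"wy": 0,"wz": 0},
  {"x": 0,"y": 0,"z": 0.015,"wx": 0,"wy": 0,"wz": 0},
  {"x": 0,"y": 0,"z": 0.018,"wx": 0,"wy": 0,"wz": 0},
  {"x": 0,"y": 0,"z": 0.018,"wx": 0,"wy": 0,"wz": 0},
  {"x": 0,"y": 0,"z": 0.018,"wx": 0,"wy": 0,"wz": 0},
])

```text
t: 14.98
eef_pos: [0.5885, -0.1725, 0.1064]
tool_rot: [0.001, -0.126, 0.992, 0.0]
contact_force: [-2.3, 1.2, 5.2]
gripper_width: 0.145
```

Request:
jog_arm([
  {"x": 0,"y": 0,"z": 0,"wx": 0,"wy": 0,"wz": 0},
  {"x": 0,"y": 0,"z": 0,"wx": 0,"wy": 0,"wz": 0},
  {"x": 0,"y": 0,"z": 0,"wx": 0,"wy": 0,"wz": 0},
])

```text
t: 15.23
eef_pos: [0.5888, -0.1727, 0.1067]
tool_rot: [0.001, -0.126, 0.992, -0.0]
contact_force: [0.8, 1.4, -0.8]
gripper_width: 0.145
```

Request:
jog_arm([
  {"x": 0,"y": 0,"z": 0,"wx": 0,"wy": 0,"wz": 0},
  {"x": 0,"y": 0,"z": 0,"wx": 0,"wy": 0,"wz": 0},
  {"x": 0,"y": 0,"z": 0,"wx": 0,"wy": 0,"wz": 0},
  {"x": 0,"y": 0,"z": 0,"wx": 0,"wy": 0,"wz": 0},
  {"x": 0,"y": 0,"z": 0,"wx": 0,"wy": 0,"wz": 0},
  {"x": 0,"y": 0,"z": 0,"wx": 0,"wy": 0,"wz": 0},
], hand=0, grip_force=20)

```text
t: 15.73
eef_pos: [0.5888, -0.1727, 0.1067]
tool_rot: [0.001, -0.126, 0.992, -0.0]
contact_force: [0.0, -0.5, 0.0]
gripper_width: 0.497
```

Request:
jog_arm([
  {"x": 0,"y": 0,"z": -0.05,"wx": 0,"wy": 0,"wz": 0},
  {"x": 0,"y": 0,"z": -0.15,"wx": 0,"wy": 0,"wz": 0},
  {"x": 0,"y": 0,"z": -0.3,"wx": 0,"wy": 0,"wz": 0},
  {"x": 0,"y": 0,"z": -0.45,"wx": 0,"wy": 0,"wz": 0},
  {"x": 0,"y": 0,"z": -0.6,"wx": 0,"wy": 0,"wz": 0},
  {"x": 0,"y": 0,"z": -0.7,"wx": 0,"wy": 0,"wz": 0},
  {"x": 0,"y": 0,"z": -0.7,"wx": 0,"wy": 0,"wz": 0},
  {"x": 0,"y": 0,"z": -0.7,"wx": 0,"wy": 0,"wz": 0},
])

```text
t: 16.4
eef_pos: [0.5892, -0.173, 0.2486]
tool_rot: [0.003, -0.126, 0.992, -0.0]
contact_force: [-0.2, 0.5, -1.1]
gripper_width: 0.5
```

```bash
python3 - <<'E'
from h import *
o=monitor.get_obs();print(o['t'],o['eef_pos'],o['contact_force'],o['gripper_width'],np.abs(o['joint_vel']).max())
a,cs=grab('scene'); w,cw=grab('wrist')
for t in ('lid','teapot','milk_jug','saucer','teacup'):
    for d in finder.place_of('scene',t)[:3]: print(t,np.round(d['location']),d['confidence'])
A=cv2.resize(a[170:300,150:270],(400,433));B=cv2.resize(w[0:303,140:420],(400,433))
cv2.imwrite('pics/z.png',np.hstack([A,B])[:,:,::-1])
E
```

```text
16.4 [ 0.58924592 -0.17297861  0.248621  ] [-0.19335996  0.46704994 -1.0855183 ] 0.5003278221649727 0.043803023587345905
lid [319. 132.] 0.84
lid [211. 234.] 0.74
lid [227. 163.] 0.64
teapot [214. 248.] 0.74
teapot [278. 313.] 0.73
milk_jug [128. 309.] 0.94
saucer [424. 220.] 0.61
teacup [425. 220.] 0.76
```

View pics/z.png

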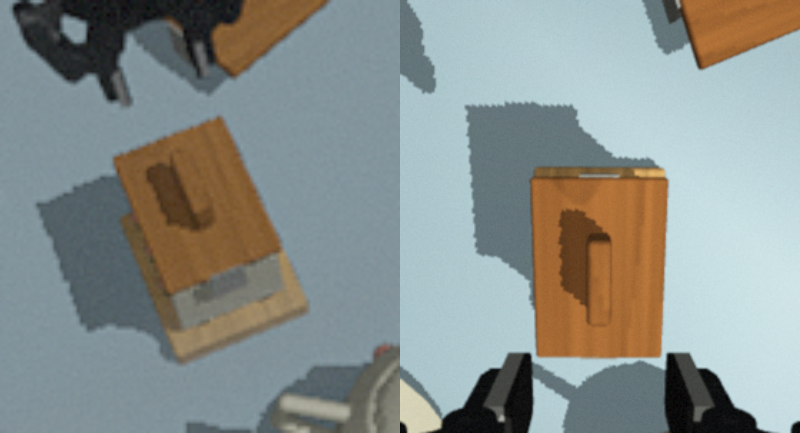

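The picture shows the lid lying square and level on the caddy (scene crop (200,205), wrist crop (600,265)). The gripper is well clear, and the teapot, jug, saucer and cup are within a few pixels of where they started.

```bash
python3 -c "
from h import *
print(bot.hand_in())"
```

```text
the job is handed in; nothing more can be done
None
```

The sugar caddy is closed and the job is handed in, at about 16.5 s of the 69 s allowed. I picked the smallest of the three lids (it measured about 114 × 81 mm), gripped it by the bar handle and set it square over the caddy. I then pressed it straight down in steps of 1.5 to 2 mm.

- **Clips:** the push rose to about 8 N (readings come only at the end of each step), fell to zero as the clips passed the rim, then climbed steeply once the plate was seated. The highest push I read was about 13 N, against the 25 N limit. A short upward tug then met over 10 N after 1.9 mm of slack, fairly evenly on both sides, so both clips hold. I pressed the lid flush again with about 7 N before letting go.
- **Final state:** the last pictures show the lid square and level on the caddy with the gripper well clear. The teapot, jug, saucer and cup are within a few pixels of where they started.
- **Disagreements:**
    - While I pressed, the wrist torque suggested more load at the lid's -x end. The pictures showed less than 0.5 mm of tilt, and the torque went away when I relaxed the push.
    - In the final scene picture the finder also labelled the closed caddy a "teapot" (0.74); I took that as a false detection.
    - My first three move calls were refused because they left out some keys; the arm did not move.

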